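# Catch the toggles from the bench chute

### The arm

A 6-joint arm with a two-finger parallel gripper is mounted at the origin on the work surface. World frame = base frame: x ahead of the robot, y to its left, z up, the work surface at z = 0. Lengths are in m, angles in rad, forces in N, time in s.
With the tool pointing down it reaches from about 0.3 to 0.875 m from the base axis. Payload 6.4 kg.
Tool frame: the origin (TCP) lies on the centre line of the jaws, within the pads' length; the fingertips stand 11 mm ahead of it and the grasp point (between the pads) lies 8 mm behind it (tip_extent is the distance from the TCP to the fingertips, in m); z points along the fingers, y is the direction in which the jaws open and shut (so a half turn about z gives the same grasp; the last joint's range is limited). The gripper opens to 88 mm and grips with 3 to 60 N. Pads are 18 mm wide; open, the fingers measure 123 mm over their backs; the gripper's body (75 mm by 187 mm) begins 45 mm behind the grasp point.
Start: joints at [1.132, 0.181, 1.607, -0, 1.354, -0.206], TCP at [0.133, 0.56, 0.25] pointing down, gripper open.
Joint ranges: [-2.99, 2.99], [-0.89, 2.07], [0.3, 2.58], [-1.14, 4.28], [0, 2.63], [-3.12, 3.12]. Speed limits (rad/s): [2.57, 2.57, 3.01, 3.14, 3.14, 3.14].

### API

Orientations are given as a unit quaternion [x, y, z, w].
In Python, from workcell import * gives the robot as it stands.
- The arm moves only by the tool drive_tool, never from a script. Its argument "motion" is a list that holds one entry, the list of rows, each a list of 5 numbers: the closure, from 0 (fully open) to 1 (shut), then the shift along the tool's x, y, z in mm, then the turn about the tool's z in rad. In form: [[[gripper, tx, ty, tz, roll], ...]]. A call has exactly 10 rows; each row is the pose to reach, as a shift and turn from the pose commanded when the call began, along the tool's axes at that moment; what a row does not reach only later rows make up. A row lasts 1/8 s, in which the tool goes at most 62.5 mm and 10.7 degrees, less where a joint would pass 70% of its speed; a pose out of reach is approached as far as the arm can. A call with a gripper value outside its range is refused whole. The fingers move at their own pace and stop on an object; "newtons" is the grip in N (left out, the last holds). Time passes only in rows, so rows that repeat a pose let the fingers close, or fill a call up. It gives the time, the measured TCP pose, the force and the opening at its end, in the units of the state.
- read_state(): the state, without advancing time (a new reading comes with each control period).
- camera(name): name is "scene" or "top" or "wrist"; returns a dict with "pixels" (420x560x3 uint8, red, green, blue), "intrinsics" (3x3 intrinsics, pixels), "dist" ([k1, k2, p1, p2, k3] as OpenCV has them; the pictures are not rectified), "position" and "orientation" of the camera in the world. Camera axes: x right, y down, z forward; pixel columns grow to the right and rows downward; lengths in m; the calibration is good to about 2 mm. A picture is of the moment at which its call begins. There is no depth.
- sign_off(): hands the job in, once; it reports no verdict.
Trained networks look in the newest picture that a camera, given by its name, has taken for a name from the list of things; names that differ only in an ending like _2 or _b are one class to them, and where a whole thing is asked for, a point or a joint stands for the part that bears it (a point fixed in the world has none). Each returns a list of dicts, best first, with "score" (0 to 1); they miss things now and then, are a little off and sometimes report something else, mostly with a low value. They report only what shows in the picture. A call takes as long as a camera call. They do not tell look-alikes from the thing itself.
- find_in(name, camera): "at" ([column, row] in pixels, amid what is visible of it).
- cut_out(name, camera): "pixels" (420x560 bool, what is visible of it) and "at" ([column, row] in pixels, amid what is visible of it).
- landmark_of(name, camera): "at" ([column, row] in pixels: a listed point, or the origin of a listed thing).
The state is a dict: "clock": time; "joints": joint angles; "dq": joint speeds; "joint_efforts": joint torques, N m; "tool_pos": TCP position; "tcp_rot": TCP orientation; "force": force on the tool from outside, world axes, zero at the start; "ft_torque": the same for the moment, N m; "finger_gap": finger opening in m.
Only numpy, scipy, OpenCV 4.12 (cv2) and the standard library are available. Lean on these libraries where they do the work, as an engineer would, in place of code of your own. Each camera call takes 0.05 s, during which the arm holds its last target.

### The job

Unpack the nest of trays: lift the orange insert out and stand it in the middle of the dark felt pad, then take the white catch dish out of its tin. Hold the dish under the lip of the chute and with it press the red paddle gently back to its stop, so that the gate drops and all three wooden toggles slide into the dish; keep the gripper off the chute and let no toggle fall on the bench. Then stand the dish with its toggles in the middle of the round cork pad and let go, leaving the other things where they are.

Things in the scene. Friction and masses are not known exactly. Their poses are not given: they have to be found in the camera images.
- chute: fixed sheet-metal chute on a grey pedestal; place, yaw and height (by 20 mm) differ from start to start. Origin 130 mm below the middle of the lip. Own +x is level, up the chute (pieces slide towards -x), y across, z up. Floor slopes 38 degrees, 215 mm long, 76 mm wide; side walls 38 mm high. The pedestal starts 110 mm behind the lip; nearer, only gate and paddle hang below
- lip (a point): middle of the front lower edge of the chute's floor, where the pieces leave; axes as the chute
- gate (a joint): angle of the rocker with gate tab and paddle: 0 shut, 0.34 at its stop, open. Toggles pass from about 0.25. Pushing the paddle along the chute's +x lowers the tab. A spring shuts it when let go. Pushed 45 mm below the lip it takes 3.5 N to start and 7 N at the stop, reached after about 28 mm, then rigid
- paddle_face (a point): middle of the front face (to the chute's -x) of the red upright paddle when shut (a fixed point): 22.5 mm behind the lip, 45 mm below it. Paddle 64 mm wide, 5 mm thick; its face spans from 12 mm above the lip's height to 78 mm below. Pushed back, it leans (top forward) and sinks about 10 mm
- gate_tab (a point): top edge, when shut (a fixed point), of the red tab that holds the toggles: 22 mm above the floor, 5 mm in front of the lip, 46 mm wide; when open its foot hangs about 34 mm below the lip
- toggle1_center (a point): centre of a beech toggle, a block 60 x 30 x 24 mm, 32 g, with a dark band; lies across the chute, nearest the gate
- toggle2_center (a point): the same, the second one up the chute
- toggle3_center (a point): the same, the third one up the chute
- tin: fixed dark steel tray in which the nest stands, 168 x 136 mm, walls 4 mm thick and 26 mm high, inner floor at 4 mm; origin under its centre, x along its length
- dish_center (a point): catch dish, white: open box 128 (x) x 112 (y) mm and 48 mm high, walls and floor 4 mm, about 220 g. This point is 24 mm above the middle of the box's underside; z up. A blue upright tab, its handle, stands on the outside of its -x wall
- dish_tab (a point): point to grasp the dish: on the blue tab, 69 mm to -x of the dish's middle and 88 mm above its underside. The tab is 10 mm thick (x), 44 mm wide (y) and its top is 108 mm above the underside
- insert_center (a point): orange insert standing loose in the dish: open box 104 (x) x 88 (y) x 40 mm, about 150 g, floor 3 mm; its axes lie along the dish's to a few degrees. This point is 20 mm above the middle of its underside
- insert_handle (a point): point to grasp the insert: on the upright plate in its middle, 82 mm above its underside. The plate is 10 mm thick (y), 44 mm wide (x), its top 100 mm above the underside
- cork_pad: fixed round cork pad, 144 mm across, 4 mm thick; origin under its centre
- felt_pad: fixed round dark blue-grey felt pad, 144 mm across, 4 mm thick; origin under its centre. The two pads change places from start to start
- mallet: bystander: rawhide-black mallet, head 100 mm long and 54 mm thick, with a 150 mm wooden handle, lying on the leather
- punch: bystander: dark steel punch, 130 mm long, 28 mm thick, lying
- finish: bystander: amber jar, 54 mm across, 85 mm tall, black cap
- weight: bystander: brass weight with a knob, 52 mm across, 62 mm tall
- mug: bystander: blue ceramic mug, 76 mm across, 85 mm tall
- slicker: bystander: dark wooden edge slicker, a round stick 26 mm thick and about 120 to 146 mm long, lying
Not all that is in view belongs to the job. What is shaped like the part that bears toggle1_center but grey or yellow is not meant.

How it is judged:
By the outcome, as a careful person would: the job done as asked, in the order asked, and still so for the second after the job is handed in, with the robot touching nothing.
It also fails if it takes over 70 s, if anything falls off the work surface, if the arm or the gripper's body presses on something with over 40 N, if the wrist force passes 120 N, or if a joint passes its speed limit or range.

## Working session

There is one attempt and no reset: what is moved stays moved. The work goes in short steps, Python scripts to look and compute and a tool call to move; the robot and the scene stay as the last step left them, time stands still between calls to the robot, and variables do not carry over. Pictures are saved under pics/ and viewed, and the job is handed in when it is done.

Besides the shell and the picture viewer there is one more tool, called after "Request:" by a JSON object that holds its "api" and its "payload". drive_tool: Moves the arm, as the interface text tells. Its arguments: {"type":"object","properties":{"motion":{"type":"array","items":{"type":"array","items":{"type":"array","items":{"type":"number"}}}},"newtons":{"type":"number"}},"required":["motion"]}

```bash
ls; mkdir -p pics; python3 - <<'E'
from workcell import *
import cv2
s=read_state()
for k in s: print(k,s[k])
for n in ["scene","top","wrist"]:
    c=camera(n); cv2.imwrite(f"pics/a_{n}.png",c["pixels"][:,:,::-1])
    print(n,c["intrinsics"],c["dist"],c["position"],c["orientation"])
E
```

```text
pics
clock 0.0
joints [ 1.13170996e+00  1.81536744e-01  1.60797039e+00  5.55568303e-06
  1.35375946e+00 -2.06328863e-01]
dq [-0.00016629 -0.00039366  0.00042195 -0.00138848  0.00029169 -0.00112659]
joint_efforts [ 6.81948914e-04 -4.33848667e+01 -3.41869462e+01  7.04005687e-02
  3.81334964e-02 -1.30765343e-04]
tool_pos [0.132415   0.55904191 0.2488307 ]
tcp_rot [ 1.16116778e-01  9.93235216e-01 -7.92905846e-04 -2.68005186e-04]
force [0.79899206 0.40832041 0.79972105]
ft_torque [-0.0203876   0.02011027 -0.00875483]
finger_gap 0.08805950348833563
scene [[420.53049194   0.         279.40958352]
 [  0.         420.53049194 214.60928203]
 [  0.           0.           1.        ]] [0.02836471 0.         0.         0.         0.        ] [1.0326214  0.39196627 1.02279453] [ 0.33670881  0.88072875 -0.31361039 -0.11221661]
top [[545.06988031   0.         272.76725702]
 [  0.         545.06988031 208.22479942]
 [  0.           0.           1.        ]] [-0.01923218  0.          0.          0.          0.        ] [ 0.39738372 -0.15471052  1.57193342] [-0.69891001  0.71267313 -0.03983365  0.0451119 ]
wrist [[357.95270811   0.         279.70831673]
 [  0.         357.95270811 208.99224157]
 [  0.           0.           1.        ]] [0.00425861 0.         0.         0.         0.        ] [0.06223496 0.57571566 0.38319358] [0.77663737 0.61361262 0.08781816 0.11225825]
```

View pics/a_scene.png

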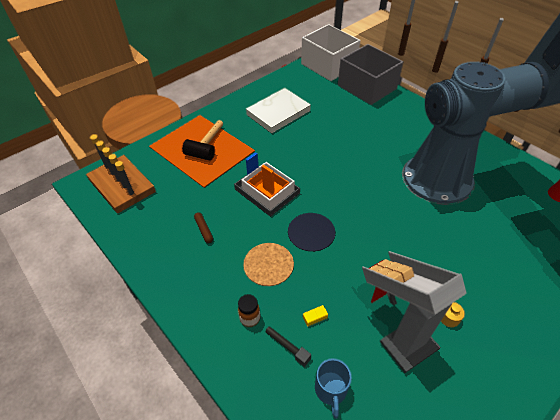

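View pics/a_top.png

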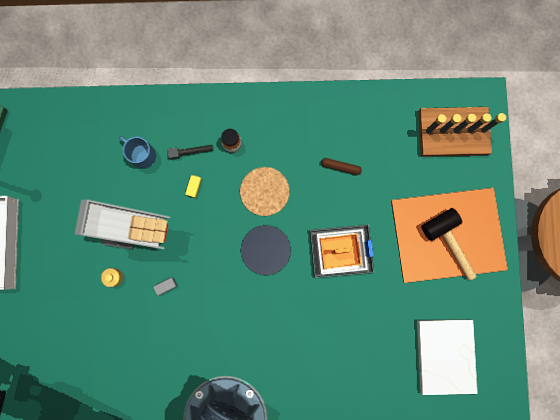

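View pics/a_wrist.png

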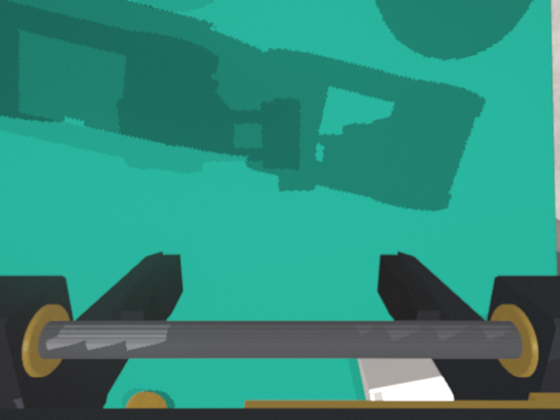

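The scene view shows the nest at about (268,187), with the blue tab toward (252,163), felt at (312,232), cork at (268,264) and the chute at (420,290). In the top view the nest is at (341,250), cork at (265,191), felt at (266,250) and the chute at (125,225). Its lip faces right, towards -y. The wrist view shows only bench.

```bash
cat > h.py <<'E'
from workcell import *
import numpy as np, cv2
from scipy.spatial.transform import Rotation as R
from scipy.optimize import least_squares
def ray(c,p):
    q=cv2.undistortPoints(np.array([[p]],float),c["intrinsics"],np.array(c["dist"]))[0,0]
    d=R.from_quat(c["orientation"]).apply([q[0],q[1],1]); return np.array(c["position"]),d/np.linalg.norm(d)
def atz(c,p,z):
    o,d=ray(c,p); return o+d*(z-o[2])/d[2]
def tri(obs):
    A=np.zeros((3,3));b=np.zeros(3);rs=[ray(c,p) for c,p in obs]
    for o,d in rs:
        M=np.eye(3)-np.outer(d,d);A+=M;b+=M@o
    x=np.linalg.solve(A,b)
    return x,[np.linalg.norm((np.eye(3)-np.outer(d,d))@(x-o)) for o,d in rs]
def proj(c,X):
    Rm=R.from_quat(c["orientation"]).as_matrix().T
    t=-Rm@np.array(c["position"])
    return cv2.projectPoints(np.atleast_2d(X).astype(float),cv2.Rodrigues(Rm)[0],t,c["intrinsics"],np.array(c["dist"]))[0][:,0]
E
python3 - <<'E'
from h import *
np.set_printoptions(precision=4,suppress=True)
cs={n:camera(n) for n in ["scene","top"]}
for nm in ["chute","lip","paddle_face","gate_tab","toggle1_center","toggle2_center","toggle3_center","tin","dish_center","dish_tab","insert_center","insert_handle","cork_pad","felt_pad"]:
    l={n:landmark_of(nm,n) for n in cs}
    print(nm,{n:[(np.round(x["at"],1).tolist(),round(x["score"],2)) for x in v[:2]] for n,v in l.items()})
    if all(l.values()): print("    ",*tri([(cs[n],l[n][0]["at"]) for n in cs]))
E
```

```text
chute {'scene': [([370.1, 297.9], 0.58)], 'top': [([172.0, 234.6], 0.59), ([160.9, 229.3], 0.37)]}
     [0.5144 0.1462 0.016 ] [np.float64(0.0011288123704679591), np.float64(0.00112881237046788)]
lip {'scene': [([382.9, 269.5], 0.88)], 'top': [([161.4, 228.8], 0.73), ([166.5, 236.0], 0.28)]}
     [0.5158 0.1496 0.1651] [np.float64(0.006533311745042154), np.float64(0.0065333117450420515)]
paddle_face {'scene': [([312.7, 230.9], 0.56), ([380.5, 290.4], 0.55)], 'top': []}
gate_tab {'scene': [([375.2, 264.0], 0.57), ([329.7, 388.1], 0.22)], 'top': [([168.0, 234.7], 0.61), ([266.5, 189.6], 0.61)]}
     [0.505  0.1291 0.1521] [np.float64(0.00047315554407049727), np.float64(0.00047315554407049634)]
toggle1_center {'scene': [([313.5, 314.2], 0.88), ([383.2, 290.0], 0.64)], 'top': [([192.5, 183.2], 0.77), ([165.7, 284.7], 0.59)]}
     [0.6613 0.0843 0.0272] [np.float64(0.0002388197262041997), np.float64(0.00023881972620411578)]
toggle2_center {'scene': [([389.2, 271.4], 0.5)], 'top': [([144.3, 228.5], 0.79)]}
     [0.5205 0.1784 0.1949] [np.float64(0.003632422552068508), np.float64(0.00363242
[... 489 characters left out ...]
, 0.77), ([267.6, 189.5], 0.59)]}
     [ 0.4527 -0.3332  0.0328] [np.float64(0.0007544750447804862), np.float64(0.0007544750447803461)]
insert_handle {'scene': [([265.3, 169.9], 0.83)], 'top': [([343.0, 249.1], 0.57)]}
     [ 0.4617 -0.3336  0.1007] [np.float64(0.0016591464210006601), np.float64(0.0016591464210007258)]
cork_pad {'scene': [([267.7, 262.1], 0.78)], 'top': [([340.5, 252.1], 0.5)]}
     [ 0.463  -0.3796 -0.4734] [np.float64(0.01659284865141489), np.float64(0.016592848651414777)]
felt_pad {'scene': [([312.7, 231.1], 0.81), ([202.6, 157.3], 0.66)], 'top': [([263.9, 249.0], 0.92)]}
     [ 0.4684 -0.1162  0.008 ] [np.float64(0.0012956372154676267), np.float64(0.0012956372154676828)]
```

```bash
python3 - <<'E'
from h import *
a=camera("top")["pixels"][:,:,::-1]; b=camera("scene")["pixels"][:,:,::-1]
z=lambda im,x,y,w,h,k:cv2.resize(im[y:y+h,x:x+w],None,fx=k,fy=k,interpolation=cv2.INTER_CUBIC)
t=np.vstack([np.hstack([z(a,70,190,110,80,3.6),z(a,300,215,80,80,3.6)[:288]]),np.hstack([z(b,350,240,120,130,2.3)[:299,:276],z(b,225,140,80,80,3.6)])[:288].repeat(1,0)[:, :] if 0 else np.zeros((1,684,3),np.uint8)])
cv2.imwrite("pics/b1.png",t)
t2=np.hstack([z(b,355,240,115,135,3)[:400],cv2.resize(b[140:220,225:305],(400,400),interpolation=cv2.INTER_CUBIC)])
cv2.imwrite("pics/b2.png",t2)
E
```

```text
(no output)
```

View pics/b1.png

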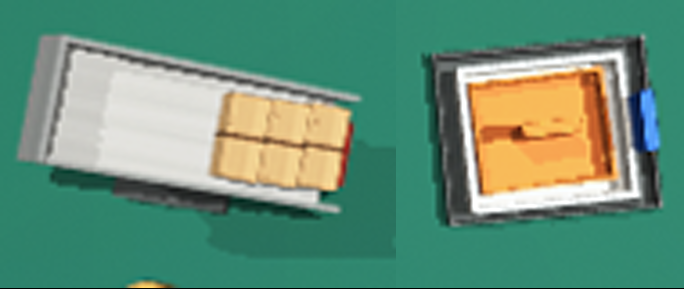

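View pics/b2.png

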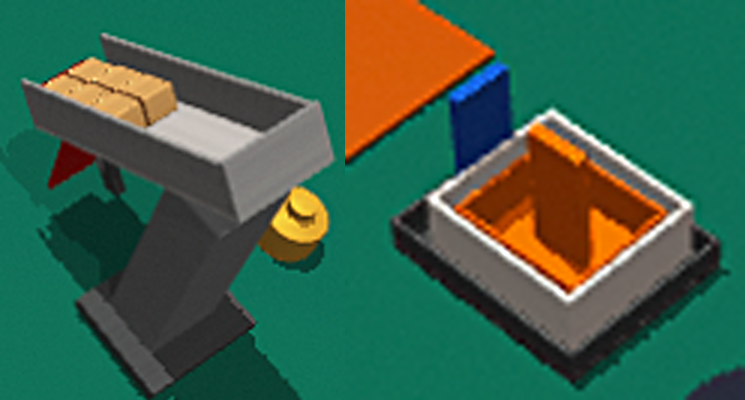

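```bash
cat > fit1.py <<'E'
from h import *
np.set_printoptions(precision=4,suppress=True)
T=camera("top");S=camera("scene")
def place(p,L):
    L=np.atleast_2d(L); c,s=np.cos(p[2]),np.sin(p[2])
    return np.c_[p[0]+c*L[:,0]-s*L[:,1],p[1]+s*L[:,0]+c*L[:,1],L[:,2]]
rim=np.array([[64,-56,52],[-64,-56,52],[-64,56,52],[64,56,52]])/1e3
tp=np.array([[317.2,233.9],[366.1,229.4],[368.6,271.1],[319.7,274.2]])
sp=np.array([[270,200],[242,180.6],[266.4,162.4],[294.4,181.6]])
f=lambda p:np.r_[(proj(T,place(p,rim))-tp).ravel(),(proj(S,place(p,rim))-sp).ravel()]
r=least_squares(f,[.46,-.33,1.57]);print("dish",r.x,np.degrees(r.x[2]));print(r.fun.reshape(-1,2))
d=r.x
# pads by color centroid
for nm,cam,n in [("cork_pad",T,"top"),("felt_pad",T,"top"),("cork_pad",S,"scene"),("felt_pad",S,"scene")]:
    for m in cut_out(nm,n)[:3]:
        P=m["pixels"]; ys,xs=np.nonzero(P)
        pts=np.array([atz(cam,(x,y),.004)[:2] for x,y in zip(xs[::3],ys[::3])])
        c=pts.mean(0); print(nm,n,round(m["score"],2),P.sum(),c,"span",np.ptp(pts,axis=0))
ins=np.array([[52,-44,48],[-52,-44,48],[-52,44,48],[52,44,48],[22,5,108],[-22,5,108],[-22,-5,108],[22,-5,108]])/1e3
def draw(cam,im,x0,y0,k,Ls):
    for L,col in Ls:
        q=(proj(cam,L)+.5-[x0,y0])*k
        cv2.polylines(im,[np.round(q).astype(int)],True,col,1)
def crop(c,x,y,w,h,k): return cv2.resize(c["pixels"][y:y+h,x:x+w,::-1],None,fx=k,fy=k,interpolation=cv2.INTER_CUBIC)
a=crop(T,300,215,80,80,5);b=crop(S,225,140,80,80,5)
tab=np.array([[-64,-22,112],[-74,-22,112],[-74,22,112],[-64,22,112]])/1e3
Ls=[(place(d,rim),(255,0,255)),(place(d,tab),(0,255,255)),(place(d,ins[:4]),(0,255,0)),(place(d,ins[4:]),(255,255,0))]
draw(T,a,300,215,5,Ls);draw(S,b,225,140,5,Ls)
cv2.imwrite("pics/c1.png",np.hstack([a,b]))
E
python3 fit1.py
```

```text
dish [ 0.455  -0.3354  1.6283] 93.29470369699706
[[ 0.1835 -0.2815]
 [-3.0411  0.6834]
 [-1.6691 -0.7905]
 [ 1.1619 -0.3067]
 [-1.0193 -0.3373]
 [-0.8584 -2.1745]
 [ 0.0768 -1.4986]
 [-0.0087 -0.9947]]
cork_pad top 0.63 1831 [ 0.6369 -0.1205] span [0.1387 0.1399]
felt_pad top 0.6 1881 [ 0.4661 -0.1219] span [0.138  0.1343]
cork_pad scene 0.57 1749 [ 0.6397 -0.12  ] span [0.1417 0.1428]
cork_pad scene 0.29 1420 [ 0.4699 -0.1202] span [0.1384 0.1433]
felt_pad scene 0.7 1399 [ 0.4697 -0.1195] span [0.1347 0.1396]
```

View pics/c1.png

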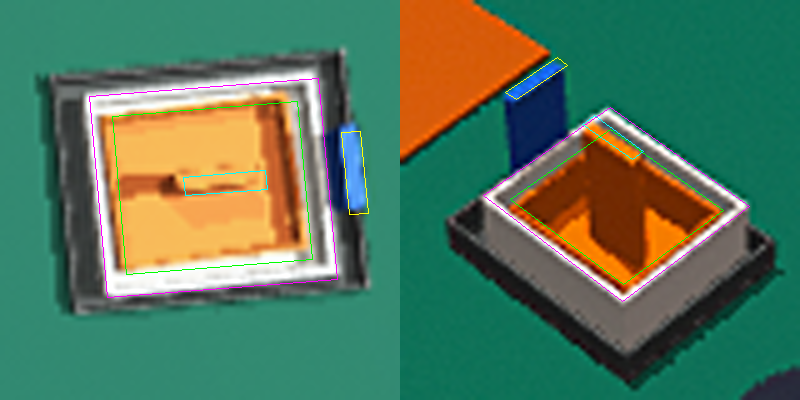

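The overlay matches the dish in both views to about 1 px (3 mm). The insert sits a few mm off-centre in the dish. Next I'll take the wrist camera over the nest for a closer look.

Request:
{"api": "drive_tool", "payload": {"motion": [[[0,-534,-854,-50,1.28],[0,-534,-854,-50,1.28],[0,-534,-854,-50,1.28],[0,-534,-854,-50,1.28],[0,-534,-854,-50,1.28],[0,-534,-854,-50,1.28],[0,-534,-854,-50,1.28],[0,-534,-854,-50,1.28],[0,-534,-854,-50,1.28],[0,-534,-854,-50,1.28]]]}}

```text
clock: 3.3
tool_pos: [0.3329, -0.0341, 0.2814]
tcp_rot: [0.687, 0.727, 0.001, 0.001]
force: [0.2, -0.1, 0.1]
finger_gap: 0.0879
```

Request:
{"api": "drive_tool", "payload": {"motion": [[[0,-365,102,-20,0],[0,-365,102,-20,0],[0,-365,102,-20,0],[0,-365,102,-20,0],[0,-365,102,-20,0],[0,-365,102,-20,0],[0,-365,102,-20,0],[0,-365,102,-20,0],[0,-365,102,-20,0],[0,-365,102,-20,0]]]}}

```text
clock: 4.55
tool_pos: [0.4556, -0.3891, 0.3015]
tcp_rot: [0.686, 0.728, -0.0, 0.001]
force: [0.8, -0.8, -0.0]
finger_gap: 0.0883
```

```bash
python3 - <<'E'
from h import *
W=camera("wrist");cv2.imwrite("pics/d.png",W["pixels"][:,:,::-1]);print(read_state()["tool_pos"],read_state()["clock"])
import pickle;pickle.dump(W,open("d.pkl","wb"))
E
```

```text
[ 0.45565447 -0.38930236  0.30148069] 4.6
```

View pics/d.png

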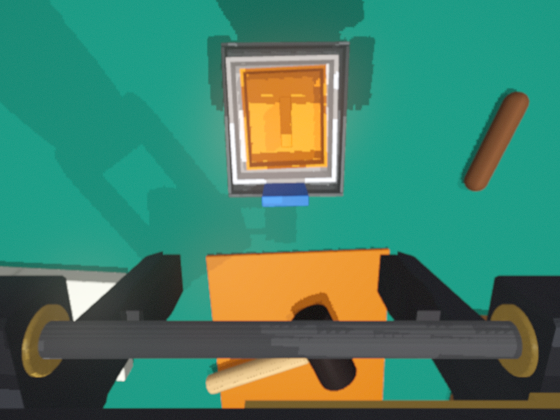

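The wrist view shows the dish at (285,120), the blue tab top at (286,198) and the insert plate at (285,115). I'll overlay the model and refine it.

```bash
cat > ov.py <<'E'
from h import *
import pickle,sys
def place(p,L):
    L=np.atleast_2d(L); c,s=np.cos(p[2]),np.sin(p[2])
    return np.c_[p[0]+c*L[:,0]-s*L[:,1],p[1]+s*L[:,0]+c*L[:,1],L[:,2]]
rim=np.array([[64,-56,52],[-64,-56,52],[-64,56,52],[64,56,52]])/1e3
ins=np.array([[52,-44,48],[-52,-44,48],[-52,44,48],[52,44,48]])/1e3
pl=np.array([[22,5,108],[-22,5,108],[-22,-5,108],[22,-5,108]])/1e3
tab=np.array([[-64,-22,112],[-74,-22,112],[-74,22,112],[-64,22,112]])/1e3
def draw(cam,x,y,w,h,k,Ls):
    im=cv2.resize(cam["pixels"][y:y+h,x:x+w,::-1],None,fx=k,fy=k,interpolation=cv2.INTER_CUBIC)
    for L,col in Ls:
        q=(proj(cam,L)+.5-[x,y])*k
        cv2.polylines(im,[np.round(q).astype(int)],True,col,1)
    return im
E
cat > o1.py <<'E'
from ov import *
W=pickle.load(open("d.pkl","rb"))
d=[float(v) for v in sys.argv[1:4]];i=[float(v) for v in sys.argv[4:7]]
im=draw(W,210,30,150,190,3,[(place(d,rim),(255,0,255)),(place(d,tab),(0,255,255)),(place(i,ins),(0,255,0)),(place(i,pl),(255,0,0))])
raw=draw(W,240,60,95,140,4,[])
H=max(im.shape[0],raw.shape[0]);im=cv2.copyMakeBorder(im,0,H-im.shape[0],0,0,0);raw=cv2.copyMakeBorder(raw,0,H-raw.shape[0],0,0,0)
cv2.imwrite("pics/"+sys.argv[7],np.hstack([im,raw])[:600])
E
python3 o1.py .455 -.3354 1.628 .455 -.333 1.628 e1.png
```

```text
(no output)
```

View pics/e1.png

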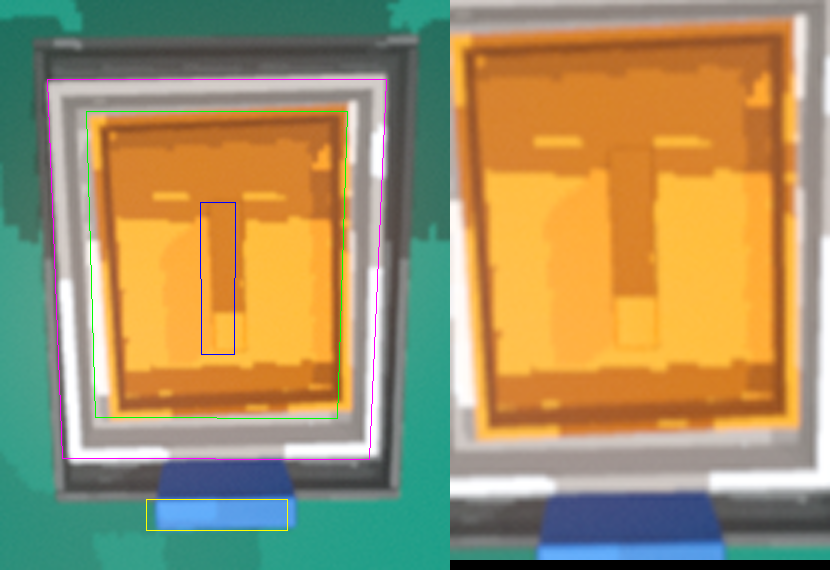

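```bash
python3 - <<'E'
from ov import *
W=pickle.load(open("d.pkl","rb"))
np.set_printoptions(precision=4,suppress=True)
P=lambda a:np.array(a)/3+[210,30]-.5
def fit(L,q,x0):
    f=lambda p:(proj(W,place(p,L))-P(q)).ravel()
    r=least_squares(f,x0);print(r.x,np.degrees(r.x[2]));print(r.fun.reshape(-1,2));return r.x
# rim order: (+,-)=TR? dish +x -> image up, dish +y = world -x -> image left
d=fit(np.vstack([rim,tab[1],tab[2]]),[[386,80],[378,459],[66,461],[49,82],[295,528],[157,528]],[.457,-.335,1.628])
i=fit(np.vstack([ins,pl]),[[349,106],[349,402],[113,414],[88,118],[211,201],[213,352],[246,350],[243,200]],[.457,-.333,1.628])
import os;os.system("python3 o1.py %f %f %f %f %f %f e2.png"%(*d,*i))
E
```

```text
[ 0.4566 -0.3354  1.6419] 94.075092403667
[[ 0.6489 -0.9881]
 [-0.6966 -0.6836]
 [ 0.8921 -0.0424]
 [ 0.0508 -0.1062]
 [-0.0327  0.6001]
 [-0.7993  1.1891]]
[ 0.4581 -0.3319  1.673 ] 95.85734785888374
[[ 0.2785 -1.1814]
 [ 0.9421  2.55  ]
 [-0.9115  2.0734]
 [ 0.1694 -1.0814]
 [-1.0403 -0.5919]
 [ 0.4549 -0.1209]
 [ 0.4645  0.0564]
 [-0.2566 -0.7864]]
```

View pics/e2.png

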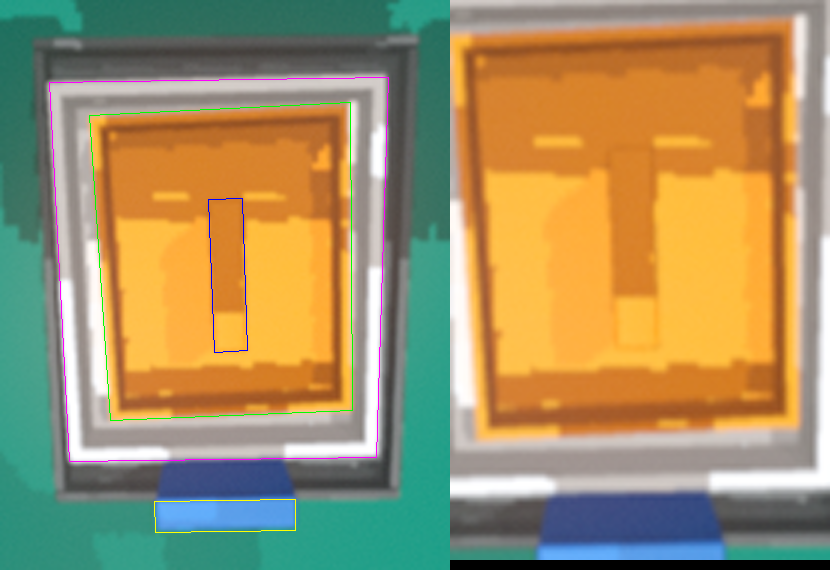

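Request:
{"api": "drive_tool", "payload": {"motion": [[[0,57,6,60,-0.04],[0,57,6,110,-0.04],[0,57,6,160,-0.04],[0,57,6,200,-0.04],[0,57,6,219,-0.04],[0,57,6,219,-0.04],[1,57,6,219,-0.04],[1,57,6,219,-0.04],[1,57,6,219,-0.04],[1,57,6,219,-0.04]]], "newtons": 30}}

```text
clock: 5.85
tool_pos: [0.4584, -0.3333, 0.0822]
tcp_rot: [0.672, 0.741, -0.0, 0.0]
force: [-0.1, 0.6, -0.5]
finger_gap: 0.0498
```

Request:
{"api": "drive_tool", "payload": {"motion": [[[1,0,0,0,0],[1,0,0,0,0],[1,0,0,0,0],[1,0,0,0,0],[1,0,0,0,0],[1,0,0,0,0],[1,0,0,-20,0],[1,0,0,-45,0],[1,0,0,-75,0],[1,0,0,-105,0]]]}}

```text
clock: 7.1
tool_pos: [0.458, -0.3328, 0.1873]
tcp_rot: [0.672, 0.741, 0.0, -0.0]
force: [-0.6, -0.5, -1.7]
finger_gap: 0.0097
```

Request:
{"api": "drive_tool", "payload": {"motion": [[[1,45,6,0,0],[1,95,14,0,0],[1,145,21,0,0],[1,185,27,0,0],[1,205,29,10,0],[1,209,30,30,0],[1,209,30,55,0],[1,209,30,75,0],[1,209,30,88,0],[1,209,30,90,0]]]}}

```text
clock: 8.35
tool_pos: [0.467, -0.1221, 0.0957]
tcp_rot: [0.672, 0.741, -0.0, -0.001]
force: [-1.3, 0.0, -1.2]
finger_gap: 0.01
```

```bash
python3 - <<'E'
from h import *
a=camera("top")["pixels"][:,:,::-1]; b=camera("scene")["pixels"][:,:,::-1]
z=lambda im,x,y,w,h,k:cv2.resize(im[y:y+h,x:x+w],None,fx=k,fy=k,interpolation=cv2.INTER_CUBIC)
cv2.imwrite("pics/f.png",np.hstack([z(a,215,150,100,130,4),z(b,260,170,100,130,4)]))
E
```

```text
(no output)
```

View pics/f.png

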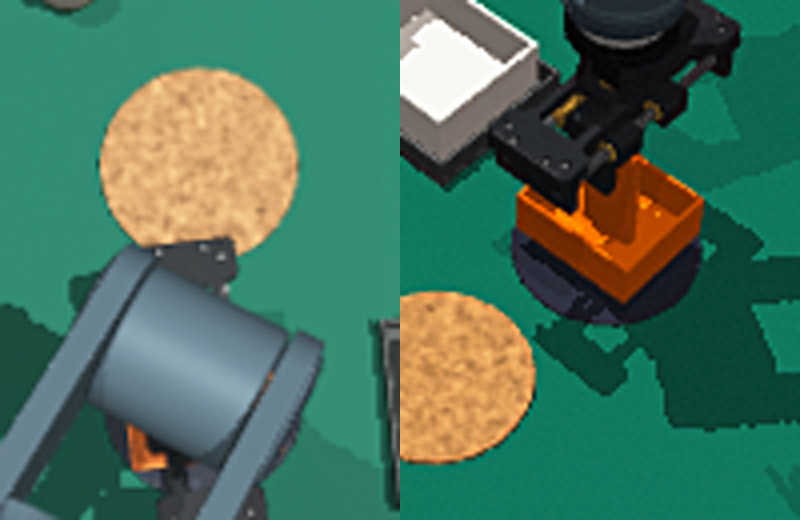

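The insert hangs level over the felt, with the blue-grey felt showing all round it in the scene view, so I'll lower and release it.

Request:
{"api": "drive_tool", "payload": {"motion": [[[1,0,0,8,0],[1,0,0,14,0],[1,0,0,17,0],[1,0,0,17.5,0],[0,0,0,17.5,0],[0,0,0,17.5,0],[0,0,0,17.5,0],[0,0,0,17.5,0],[0,0,0,-10,0],[0,0,0,-50,0]]]}}

```text
clock: 9.7
tool_pos: [0.4666, -0.1217, 0.1464]
tcp_rot: [0.672, 0.741, -0.0, -0.002]
force: [0.8, -0.7, -0.0]
finger_gap: 0.0672
```

Request:
{"api": "drive_tool", "payload": {"motion": [[[0,-20,-2,-40,0.026],[0,-70,-8,-55,0.026],[0,-130,-15,-55,0.026],[0,-190,-22,-55,0.026],[0,-240,-28,-55,0.026],[0,-270,-32,-55,0.026],[0,-281,-33,-45,0.026],[0,-281,-33,-15,0.026],[0,-281,-33,0,0.026],[0,-281,-33,0,0.026]]]}}

```text
clock: 10.95
tool_pos: [0.4619, -0.4033, 0.145]
tcp_rot: [0.681, 0.732, 0.0, -0.002]
force: [0.6, -0.0, 0.4]
finger_gap: 0.0875
```

```bash
python3 - <<'E'
from h import *
T=camera("top");a=T["pixels"][:,:,::-1]; b=camera("scene")["pixels"][:,:,::-1]
z=lambda im,x,y,w,h,k:cv2.resize(im[y:y+h,x:x+w],None,fx=k,fy=k,interpolation=cv2.INTER_CUBIC)
cv2.imwrite("pics/g.png",np.hstack([z(a,215,190,180,110,2.2)[:,:],z(b,210,110,150,150,2.2)[:242]]))
W=camera("wrist");cv2.imwrite("pics/gw.png",W["pixels"][:,:,::-1])
print(read_state()["tool_pos"],landmark_of("dish_tab","scene")[:1])
E
```

```text
[ 0.46293976 -0.40506601  0.14780456] [{'at': [251.4, 161.2], 'score': 0.81}]
```

View pics/g.png

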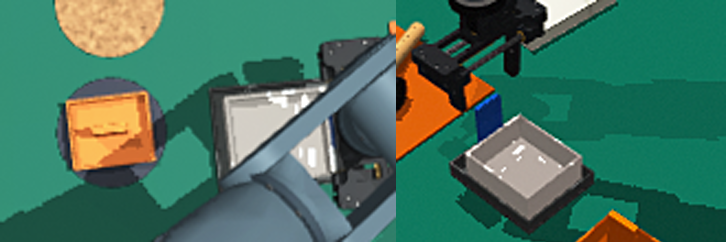

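View pics/gw.png

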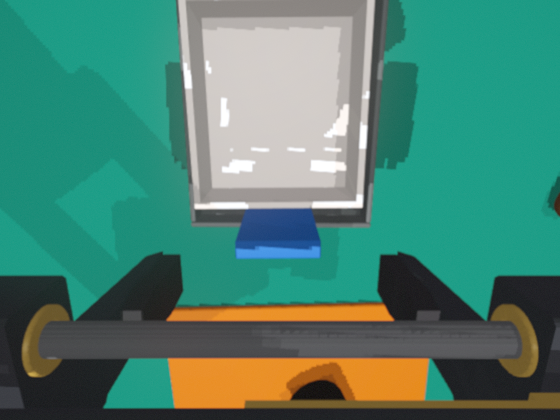

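```bash
python3 - <<'E'
from ov import *
W=camera("wrist")
d=[.4566,-.3354,1.642]
print(proj(W,place(d,tab)).round(1), read_state()["tool_pos"])
E
```

```text
[[319.4 239.3]
 [318.7 257.4]
 [233.5 257.5]
 [232.8 239.4]] [ 0.46291269 -0.40536048  0.1480228 ]
```

Request:
{"api": "drive_tool", "payload": {"motion": [[[0,1,0,25,0],[0,1,0,50,0],[0,1,0,68,0],[0,1,0,74,0],[0.6,1,0,74,0],[1,1,0,74,0],[1,1,0,74,0],[1,1,0,74,0],[1,1,0,74,0],[1,1,0,74,0]]], "newtons": 60}}

```text
clock: 12.45
tool_pos: [0.4623, -0.4042, 0.073]
tcp_rot: [0.681, 0.732, -0.0, 0.0]
force: [-1.3, -0.1, 2.2]
finger_gap: 0.0437
```

Request:
{"api": "drive_tool", "payload": {"motion": [[[1,0,0,0,0],[1,0,0,-5,0],[1,0,0,-15,0],[1,0,0,-30,0],[1,0,0,-50,0],[1,0,0,-75,0],[1,0,0,-100,0],[1,0,0,-120,0],[1,0,0,-130,0],[1,0,0,-130,0]]]}}

```text
clock: 13.7
tool_pos: [0.4624, -0.4043, 0.2035]
tcp_rot: [0.681, 0.732, -0.0, 0.001]
force: [-0.4, 0.7, -2.3]
finger_gap: 0.043
```

```bash
cat > shot.py <<'E'
from h import *
import sys
k=sys.argv[1]
T=camera("top");S=camera("scene");W=camera("wrist")
import pickle;pickle.dump((T,S,W),open(k+".pkl","wb"))
cv2.imwrite(f"pics/{k}_s.png",S["pixels"][:,:,::-1]);cv2.imwrite(f"pics/{k}_w.png",W["pixels"][:,:,::-1])
cv2.imwrite(f"pics/{k}_t.png",T["pixels"][:,:,::-1])
s=read_state();print(s["clock"],s["tool_pos"],s["tcp_rot"],s["force"],s["finger_gap"])
E
python3 shot.py h1
```

```text
13.85 [ 0.46178292 -0.40348703  0.20151158] [ 6.81208557e-01  7.32088702e-01  1.48647016e-04 -1.00602621e-03] [ 0.58251709  0.48684338 -2.58121196] 0.04353369196569636
```

View pics/h1_s.png

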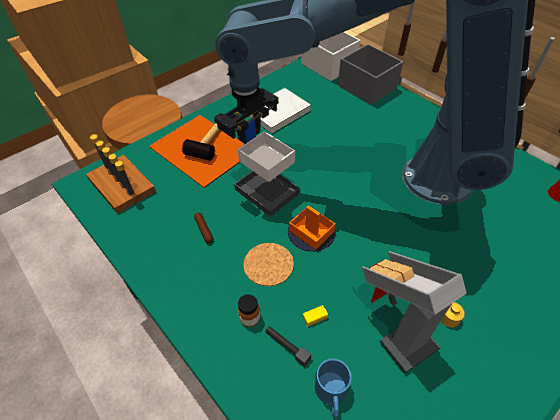

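View pics/h1_w.png

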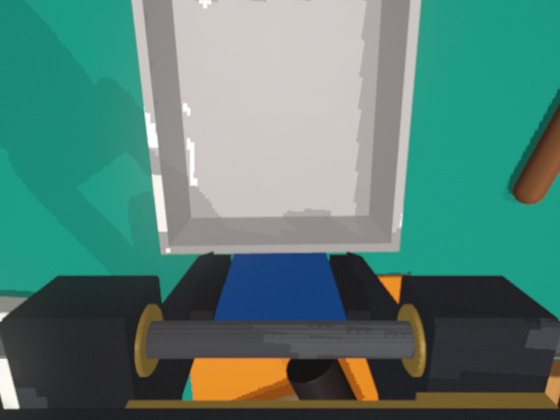

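The dish is held clear of the tin in the scene view at (268,155) and looks level. In the wrist view its near rim corners are at (163,252) and (400,249). Next I'll check the tilt and fit the chute.

```bash
cat > tilt.py <<'E'
from ov import *
np.set_printoptions(precision=4,suppress=True)
T,S,W=pickle.load(open("h1.pkl","rb"))
tcp=np.array([.462,-.4037,.2025]);psi=1.642
c,s=np.cos(psi),np.sin(psi);Rz=np.array([[c,-s,0],[s,c,0],[0,0,1]])
# dish local rel grasp point (-69,0,~74 above underside)
def pts(L,p):
    off=np.array(L)-[-.069,0,.074+.0]   # dish coordinates, z from underside
    return tcp+[0,0,.008]+(Rz@R.from_euler('y',p[0]).as_matrix()@(off+[p[1],0,p[2]]).T).T
L=np.array([[-64,-56,48],[-64,56,48],[64,-56,48],[64,56,48]])/1e3
print(proj(W,pts(L[:2],[0,0,0])))
print(proj(S,pts(L,[0,0,0])))
a=draw(S,225,120,90,80,5,[(pts(L[[0,1,3,2]],[0,0,0]),(255,0,255)),(pts(L[[0,1,3,2]],[0.1,0,0]),(0,255,255))])
b=draw(T,300,190,90,80,4,[(pts(L[[0,1,3,2]],[0,0,0]),(255,0,255)),(pts(L[[0,1,3,2]],[0.1,0,0]),(0,255,255))])
b=cv2.copyMakeBorder(b,0,80,0,0,0);cv2.imwrite("pics/i.png",np.hstack([a,b])[:, :800])
E
python3 tilt.py
python3 - <<'E'
from ov import *
T,S,W=pickle.load(open("h1.pkl","rb"))
cv2.imwrite("pics/j1.png",draw(T,70,190,110,80,7,[]))
cv2.imwrite("pics/j2.png",draw(S,355,240,115,85,6.9,[]))
E
```

```text
[[401.0868 256.9038]
 [157.1451 256.8853]]
[[236.8136 147.8303]
 [264.0431 129.7861]
 [267.3855 169.1715]
 [294.6417 149.4376]]
```

View pics/i.png

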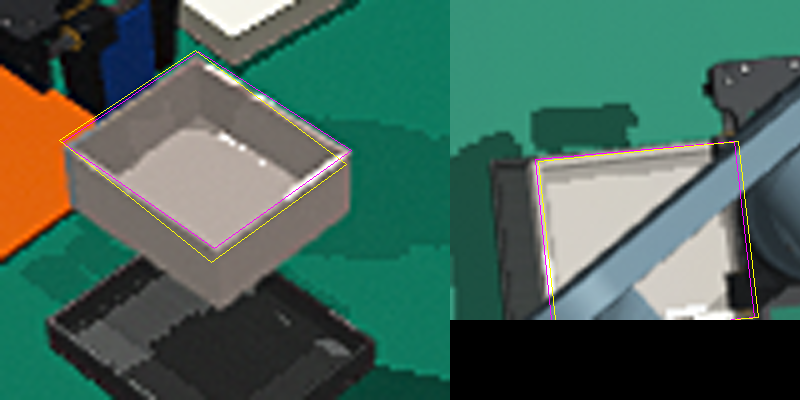

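View pics/j1.png

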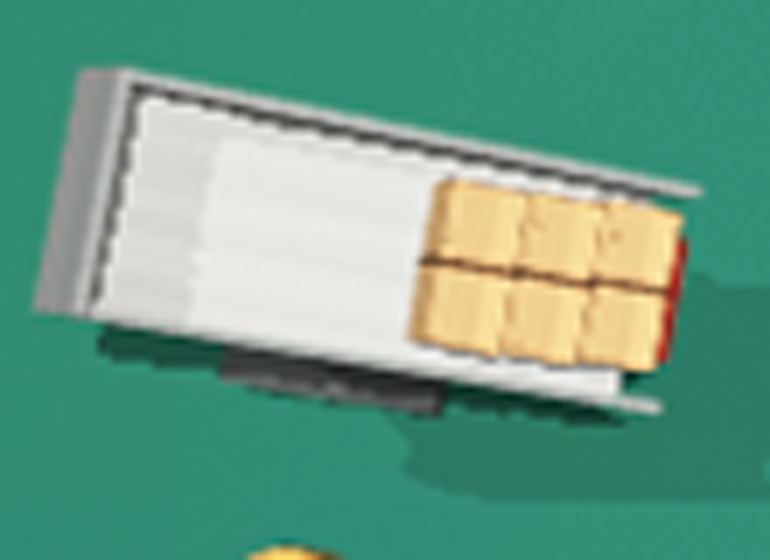

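View pics/j2.png

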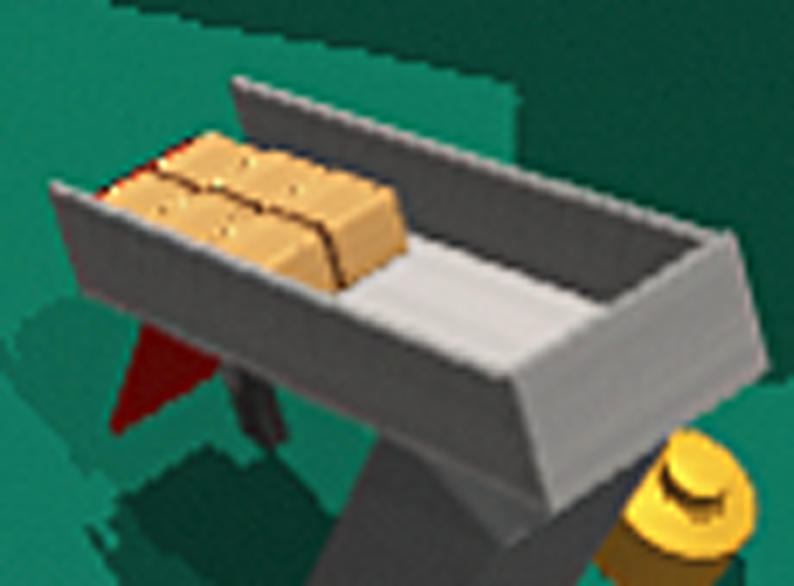

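```bash
cat > chute.py <<'E'
from ov import *
np.set_printoptions(precision=4,suppress=True)
T,S,W=pickle.load(open("h1.pkl","rb"))
a=np.radians(38)
def C(p,u,v,n):
    X=u*np.cos(a)-n*np.sin(a);Z=u*np.sin(a)+n*np.cos(a)
    c,s=np.cos(p[3]),np.sin(p[3]); return np.array([p[0]+c*X-s*v,p[1]+s*X+c*v,p[2]+Z])
t=lambda x,y:(T,np.array([x,y])/7+[70,190]-.5)
s_=lambda x,y:(S,np.array([x,y])/6.9+[355,240]-.5)
N=.038
obs=[(0,-1,N,t(702,190)),(0,1,N,t(660,407)),(1,-1,N,t(127,68)),(1,1,N,t(80,318)),(1,-1,0,t(80,70)),(1,1,0,t(35,310)),
(0,-1,N,s_(52,183)),(0,1,N,s_(235,78)),(0,-1,0,s_(83,290)),(1,-1,N,s_(512,377)),(1,1,N,s_(735,235)),(1,-1,0,s_(550,512)),(1,1,0,s_(768,368))]
def f(q):
    r=[]
    for e,sg,n,(cam,px) in obs:
        r+=list(proj(cam,C(q,e*q[5],sg*q[4],n-(q[6] if n==0 else 0)))[0]-px)
    return np.array(r)
r=least_squares(f,[.51,.15,.17,1.35,.04,.217,.002],loss='soft_l1')
print(r.x,np.degrees(r.x[3]));print(f(r.x).reshape(-1,2))
np.save("chute.npy",r.x)
p=r.x
cx=np.array([np.cos(p[3]),np.sin(p[3]),0])
lip=p[:3]
for cam,nm in ((T,'top'),(S,'scene')): print(nm,proj(cam,[lip,lip+cx*.0225-[0,0,.045],C(p,0,0,.022)-.005*cx, C(p,.020,0,.012)]))
E
python3 chute.py
```

```text
[0.5133 0.1499 0.1501 1.3983 0.0415 0.2154 0.0052] 80.11809823822931
[[-0.1044 -0.405 ]
 [ 0.2287  0.5194]
 [-0.1104  0.112 ]
 [-0.2366 -0.6521]
 [ 0.7171  0.0911]
 [ 0.4457 -0.1757]
 [-0.4692  0.0375]
 [ 0.379  -0.491 ]
 [ 0.1841  0.3892]
 [ 0.3235  0.0409]
 [-0.0383  0.1789]
 [ 0.2928 -0.1248]
 [ 0.0264 -0.0215]]
top [[160.3945 231.6588]
 [155.7781 231.6765]
 [165.9971 232.2326]
 [155.4159 230.5142]]
scene [[379.7568 271.9486]
 [382.6594 288.3302]
 [375.8876 262.4379]
 [383.7064 269.7104]]
```

The chute fit is sub-pixel: lip at (0.513, 0.150, 0.150), yaw 80.1°, and the network's lip, paddle and tab marks agree. Now I'll carry the dish to a stand-off in front of the chute, above the insert's height.

Request:
{"api": "drive_tool", "payload": {"motion": [[[1,20,2,0,0.01],[1,60,7,0,0.04],[1,110,13,0,0.07],[1,160,19,0,0.11],[1,210,25,0,0.14],[1,260,31,0,0.18],[1,305,37,0,0.21],[1,340,41,0,0.23],[1,358,43,0,0.244],[1,360,43,0,0.244]]]}}

```text
clock: 15.1
tool_pos: [0.4782, -0.0398, 0.2022]
tcp_rot: [0.764, 0.645, -0.0, -0.001]
force: [-0.5, -0.9, -3.0]
finger_gap: 0.0436
```

```bash
python3 shot.py k
```

```text
15.25 [ 0.47885704 -0.04197194  0.20249449] [ 7.65165393e-01  6.43833722e-01 -2.22813955e-04 -9.90970308e-05] [-0.02339351 -0.5331873  -2.96979778] 0.043226847042035214
```

View pics/k_w.png

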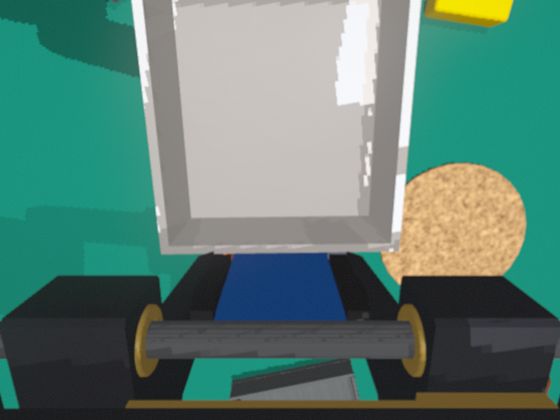

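View pics/k_s.png

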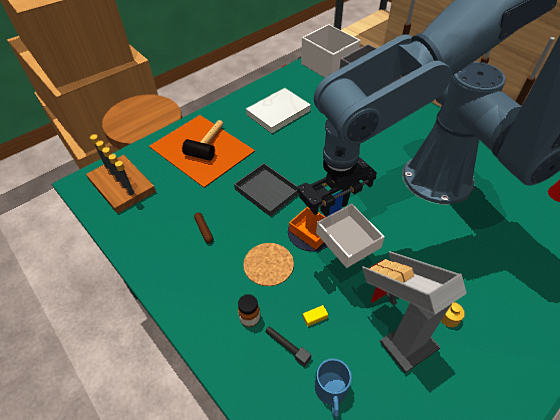

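Request:
{"api": "drive_tool", "payload": {"motion": [[[1,0,1,15,0],[1,0,1,40,0],[1,0,1,62,0],[1,0,1,76,0],[1,5,1,79,0],[1,20,1,79,0],[1,38,1,79,0],[1,54,1,79,0],[1,64,1,79,0],[1,65,1,79,0]]]}}

```text
clock: 16.5
tool_pos: [0.4915, 0.0228, 0.1239]
tcp_rot: [0.765, 0.644, 0.0, 0.0]
force: [-0.8, -0.2, -2.7]
finger_gap: 0.0435
```

```bash
python3 shot.py l; python3 - <<'E'
from ov import *
T,S,W=pickle.load(open("l.pkl","rb"))
cv2.imwrite("pics/l_z.png",np.hstack([draw(S,320,210,135,135,2.96,[]),draw(T,110,170,150,150,2.66,[])[:399]]))
E
```

```text
16.65 [0.49132725 0.02182579 0.12373135] [ 7.65202945e-01  6.43789125e-01 -8.01523530e-05  9.73406205e-05] [-0.23724376 -1.01037711 -2.64126528] 0.04324931175880324Traceback (most recent call last):
  File "<stdin>", line 3, in <module>
    return _nx.concatenate(arrs, 1, dtype=dtype, casting=casting)
           ~~~~~~~~~~~~~~~^^^^^^^^^^^^^^^^^^^^^^^^^^^^^^^^^^^^^^^
ValueError: all the input array dimensions except for the concatenation axis must match exactly, but along dimension 0, the array at index 0 has size 400 and the array at index 1 has size 399
```

View pics/l_w.png

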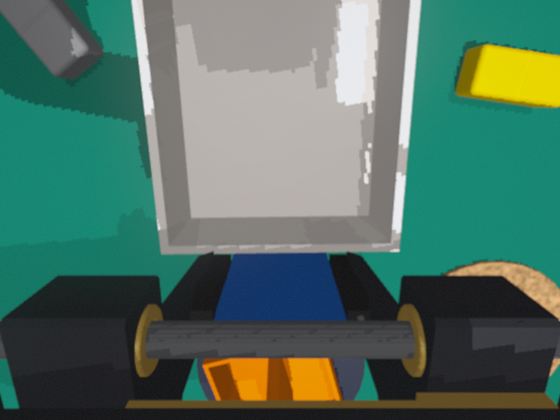

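```bash
cat > zz.py <<'E'
from ov import *
k=sys.argv[1]
T,S,W=pickle.load(open(k+".pkl","rb"))
cv2.imwrite(f"pics/{k}_z.png",np.hstack([draw(S,320,210,135,135,2.96,[])[:398],draw(T,110,170,150,150,2.66,[])[:398]]))
E
python3 zz.py l
```

```text
(no output)
```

View pics/l_z.png

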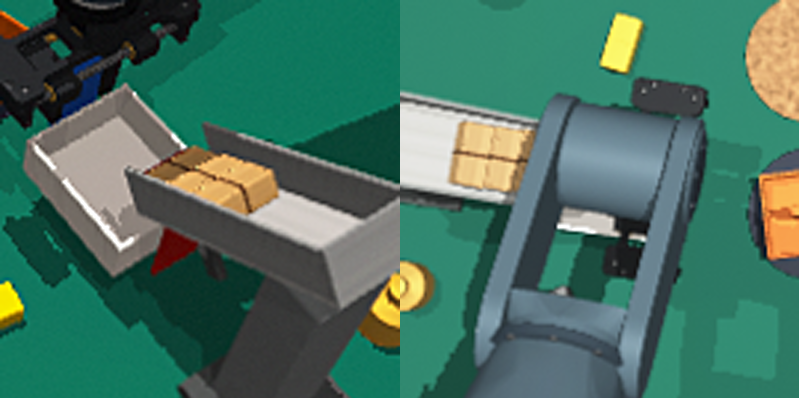

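Request:
{"api": "drive_tool", "payload": {"motion": [[[1,4,0,0,0],[1,8,0,0,0],[1,12,0,0,0],[1,16,0,0,0],[1,19,0,0,0],[1,22,0,0,0],[1,25,0,0,0],[1,27,0,0,0],[1,28,0,0,0],[1,28,0,0,0]]]}}

```text
clock: 17.9
tool_pos: [0.4957, 0.0493, 0.1233]
tcp_rot: [0.765, 0.644, -0.001, -0.0]
force: [-0.7, -4.8, -5.8]
finger_gap: 0.0433
```

```bash
python3 shot.py m;python3 zz.py m
```

```text
18.05 [0.49575385 0.04929944 0.1233323 ] [ 7.65230371e-01  6.43756268e-01 -5.83520488e-04 -7.98521046e-05] [-0.77373398 -4.95120994 -6.65885668] 0.043634673195613385
```

View pics/m_z.png

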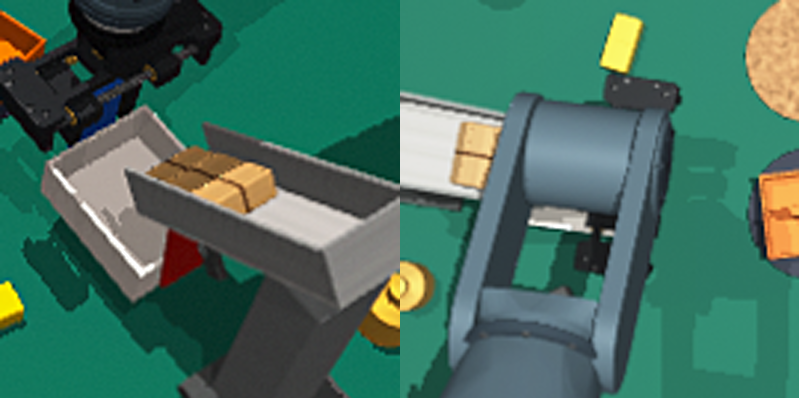

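View pics/m_w.png

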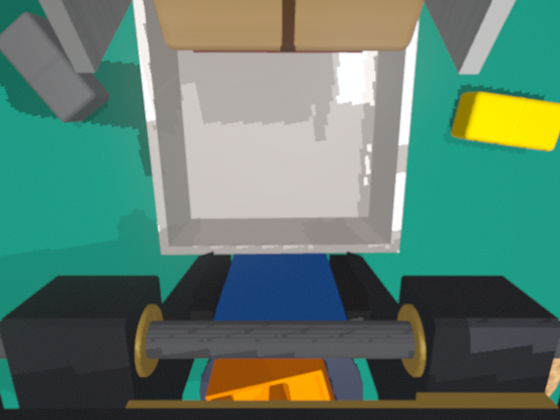

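Request:
{"api": "drive_tool", "payload": {"motion": [[[1,3,0,0,0],[1,5,0,0,0],[1,8,0,0,0],[1,10,0,0,0],[1,12,0,0,0],[1,14,0,0,0],[1,15,0,0,0],[1,16,0,0,0],[1,16,0,0,0],[1,16,0,0,0]]]}}

```text
clock: 19.3
tool_pos: [0.4977, 0.0647, 0.1227]
tcp_rot: [0.765, 0.644, -0.002, -0.0]
force: [-1.0, -7.0, -9.4]
finger_gap: 0.0432
```

```bash
python3 shot.py n;python3 zz.py n
```

```text
19.45 [0.49768346 0.06463567 0.12266783] [ 7.65149065e-01  6.43851066e-01 -1.61302501e-03 -3.32428836e-04] [-0.35884297 -5.23843069 -9.05978373] 0.04334504335629319
```

View pics/n_z.png

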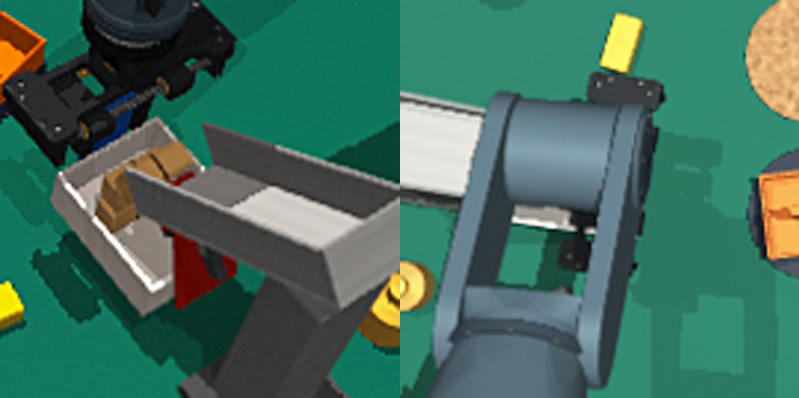

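View pics/n_w.png

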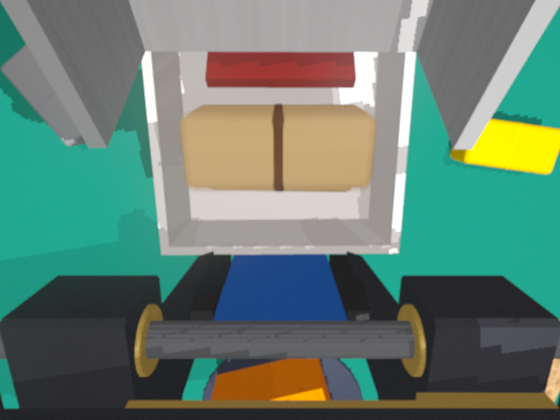

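```bash
python3 - <<'E'
from ov import *
T,S,W=pickle.load(open("n.pkl","rb"))
cv2.imwrite("pics/n2.png",draw(S,330,240,80,75,8,[]))
E
```

```text
(no output)
```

View pics/n2.png

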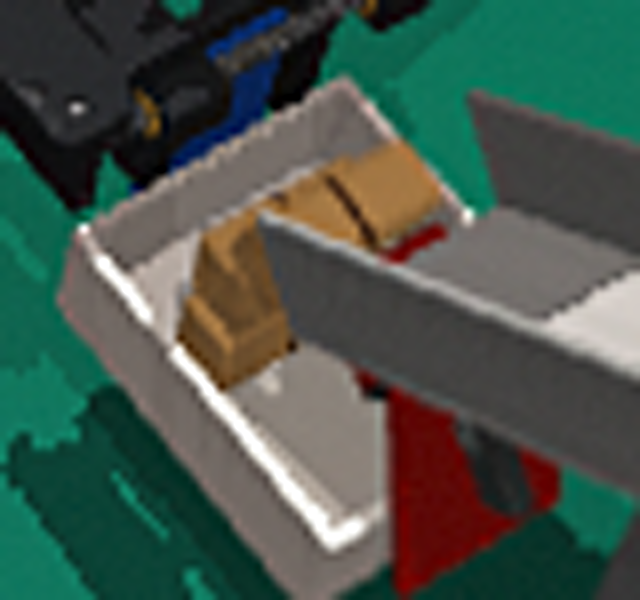

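Request:
{"api": "drive_tool", "payload": {"motion": [[[1,1,0,0,0],[1,1,0,0,0],[1,2,0,0,0],[1,2,0,0,0],[1,3,0,0,0],[1,3,0,0,0],[1,4,0,0,0],[1,4,0,0,0],[1,4,0,0,0],[1,4,0,0,0]]]}}

```text
clock: 20.7
tool_pos: [0.4983, 0.0685, 0.1226]
tcp_rot: [0.765, 0.644, -0.002, -0.0]
force: [-2.8, -6.3, -8.6]
finger_gap: 0.0435
```

Request:
{"api": "drive_tool", "payload": {"motion": [[[1,0.5,0,0,0],[1,1,0,0,0],[1,1,0,0,0],[1,1.5,0,0,0],[1,2,0,0,0],[1,2,0,0,0],[1,2.5,0,0,0],[1,2.5,0,0,0],[1,3,0,0,0],[1,3,0,0,0]]]}}

```text
clock: 21.95
tool_pos: [0.4986, 0.0704, 0.1226]
tcp_rot: [0.765, 0.644, -0.003, 0.0]
force: [-2.7, -12.0, -7.5]
finger_gap: 0.0431
```

```bash
python3 shot.py o; python3 - <<'E'
from ov import *
T,S,W=pickle.load(open("o.pkl","rb"))
cv2.imwrite("pics/o2.png",draw(S,330,240,80,75,8,[]))
E
```

```text
22.1 [0.4985804  0.07045904 0.12255151] [ 7.65096790e-01  6.43909890e-01 -2.63537943e-03  1.03288778e-04] [ -1.95411877 -12.04739903  -8.69319609] 0.043419561517231337
```

View pics/o2.png

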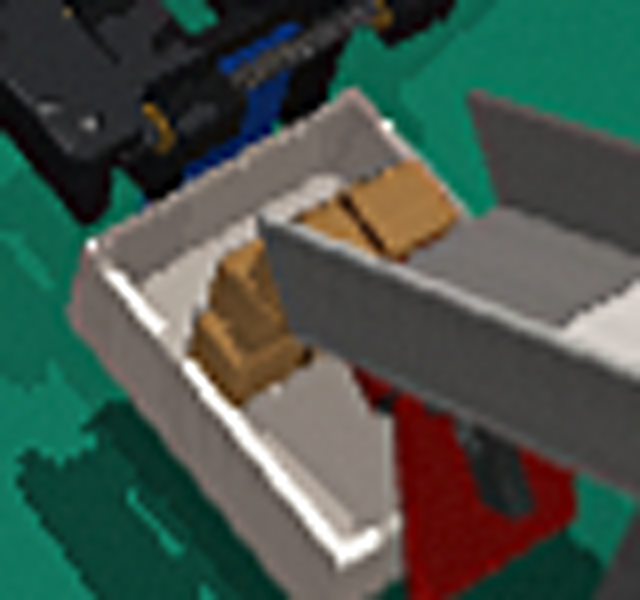

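View pics/o_w.png

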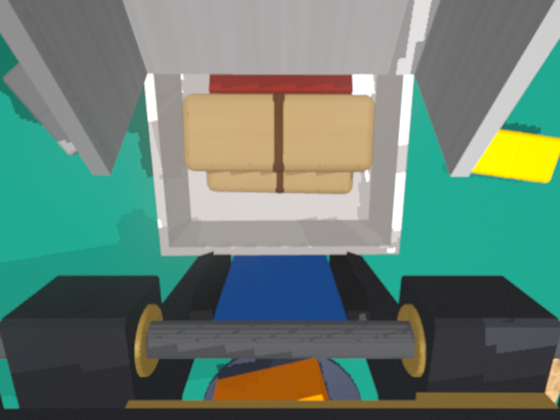

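The force rose from 7 to 12 N over the last 3 mm, so the paddle is at its stop. The chute floor is empty and the toggles lie inside the dish. I'll back off slowly, straight along -x.

Request:
{"api": "drive_tool", "payload": {"motion": [[[1,0,0,0,0],[1,-2,0,0,0],[1,-5,0,0,0],[1,-9,0,0,0],[1,-14,0,0,0],[1,-20,0,0,0],[1,-27,0,0,0],[1,-34,0,0,0],[1,-41,0,0,0],[1,-45,0,0,0]]]}}

```text
clock: 23.35
tool_pos: [0.4924, 0.0277, 0.1237]
tcp_rot: [0.765, 0.644, 0.0, -0.0]
force: [1.2, 0.1, -3.5]
finger_gap: 0.0431
```

```bash
python3 shot.py p; python3 zz.py p
```

```text
23.5 [0.49238136 0.02789987 0.12371688] [ 7.65373375e-01  6.43586492e-01  1.38940856e-04 -6.95257577e-05] [ 0.75194985  0.18278744 -3.59819542] 0.04382154547415614
```

View pics/p_z.png

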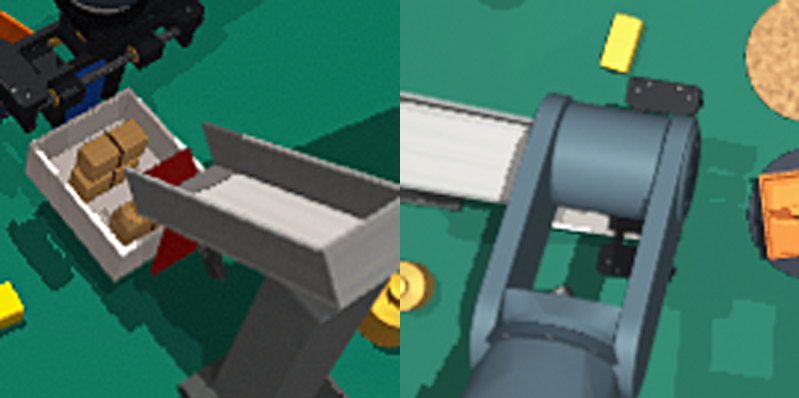

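View pics/p_w.png

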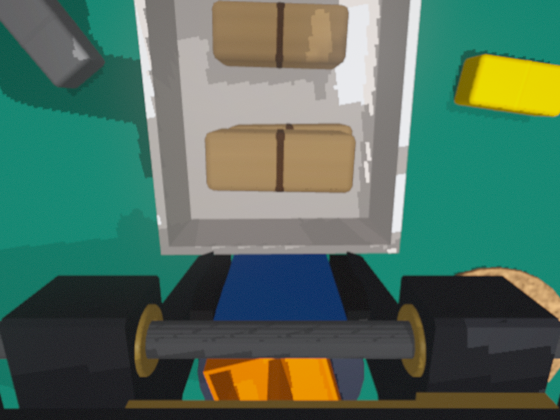

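All three toggles are in the dish: two stacked at wrist pixel (280,160) and one at (280,35). Weight on the wrist rose by about 0.9 N, which matches 3 × 32 g. Next is the carry to the cork.

Request:
{"api": "drive_tool", "payload": {"motion": [[[1,-8,0,0,0],[1,-24,0,0,0],[1,-44,0,0,0],[1,-66,2,0,0],[1,-88,10,-8,0],[1,-110,25,-18,0],[1,-132,45,-28,0],[1,-152,68,-30,0],[1,-168,90,-30,0],[1,-180,110,-30,0]]]}}

```text
clock: 24.75
tool_pos: [0.5701, -0.1703, 0.1536]
tcp_rot: [0.766, 0.643, -0.0, 0.0]
force: [0.0, 0.1, -4.5]
finger_gap: 0.0435
```

Request:
{"api": "drive_tool", "payload": {"motion": [[[1,-5,18,0,0],[1,-8,34,0,0],[1,-10,46,0,0],[1,-10,54,0,0],[1,-10,58,4,0],[1,-10,59,14,0],[1,-10,59,28,0],[1,-10,59,40,0],[1,-10,59,48,0],[1,-10,59,50,0]]]}}

```text
clock: 26.0
tool_pos: [0.6258, -0.1879, 0.1027]
tcp_rot: [0.765, 0.644, -0.0, -0.001]
force: [0.9, 1.1, -3.3]
finger_gap: 0.0434
```

```bash
python3 shot.py q; python3 - <<'E'
from ov import *
T,S,W=pickle.load(open("q.pkl","rb"))
s=read_state();t=s["tool_pos"];q=s["tcp_rot"];psi=np.arctan2(2*q[0]*q[1],2*q[0]**2-1)
cen=t[:2]+.069*np.array([np.cos(psi),np.sin(psi)]);print(psi,"centre",cen,"underside",t[2]-.069)
err=np.array([.6383,-.1203])-cen
print("need tool x,y",err@[np.cos(psi),np.sin(psi)],err@[np.sin(psi),-np.cos(psi)])
cv2.imwrite("pics/q_z.png",np.hstack([draw(S,220,200,133,133,3,[])[:398],draw(T,215,140,133,133,3,[])[:398]]))
E
```

```text
26.15 [ 0.62654218 -0.18831507  0.10396225] [7.65240963e-01 6.43743905e-01 9.34248370e-05 2.11273286e-04] [-0.98148049  0.10584385 -3.01546912] 0.043170682544800255
1.3987615178981208 centre [ 0.63835411 -0.12033362] underside 0.034962247913803174
need tool x,y 2.385724392353771e-05 -5.907099246948439e-05
```

View pics/q_z.png

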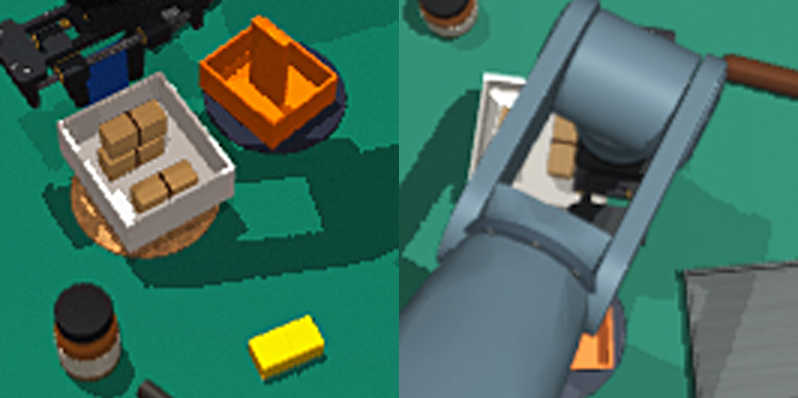

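View pics/q_w.png

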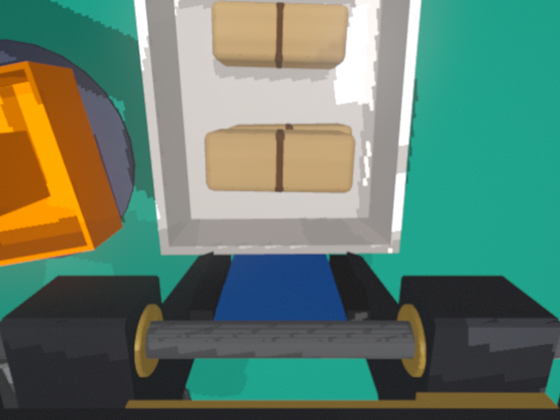

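Request:
{"api": "drive_tool", "payload": {"motion": [[[1,0,0,6,0],[1,0,0,13,0],[1,0,0,20,0],[1,0,0,25,0],[1,0,0,27,0],[1,0,0,28,0],[1,0,0,29,0],[1,0,0,29.5,0],[1,0,0,30,0],[1,0,0,30,0]]]}}

```text
clock: 27.4
tool_pos: [0.6266, -0.1886, 0.0743]
tcp_rot: [0.765, 0.644, 0.0, 0.0]
force: [-1.8, -1.9, 0.3]
finger_gap: 0.0433
```

Request:
{"api": "drive_tool", "payload": {"motion": [[[1,0,0,0.5,0],[1,0,0,0.5,0],[0.4,0,0,0.5,0],[0.2,0,0,0.5,0],[0,0,0,0.5,0],[0,0,0,0.5,0],[0,0,0,0,0],[0,0,0,-15,0],[0,0,0,-45,0],[0,0,0,-90,0]]], "newtons": 30}}

```text
clock: 28.65
tool_pos: [0.6256, -0.1879, 0.1643]
tcp_rot: [0.765, 0.644, -0.0, -0.001]
force: [1.0, 0.5, 0.3]
finger_gap: 0.0879
```

Request:
{"api": "drive_tool", "payload": {"motion": [[[0,-40,0,-60,0],[0,-90,-20,-90,0],[0,-150,-40,-120,0],[0,-200,-60,-130,0],[0,-240,-70,-130,0],[0,-260,-70,-130,0],[0,-260,-70,-130,0],[0,-260,-70,-130,0],[0,-260,-70,-130,0],[0,-260,-70,-130,0]]]}}

```text
clock: 29.9
tool_pos: [0.5136, -0.4312, 0.2937]
tcp_rot: [0.765, 0.644, 0.0, -0.0]
force: [-0.0, 0.0, 0.4]
finger_gap: 0.088
```

```bash
python3 shot.py r; python3 - <<'E'
from ov import *
T,S,W=pickle.load(open("r.pkl","rb"))
cv2.imwrite("pics/r_z.png",np.hstack([draw(S,220,200,133,133,3,[])[:398],draw(T,215,140,133,133,3,[])[:398]]))
E
```

```text
30.05 [ 0.51318527 -0.43187407  0.29374618] [ 7.64988456e-01  6.44043990e-01  4.32399775e-06 -2.11627383e-05] [0.50283055 0.21167716 0.62539538] 0.08814347337610152
```

View pics/r_z.png

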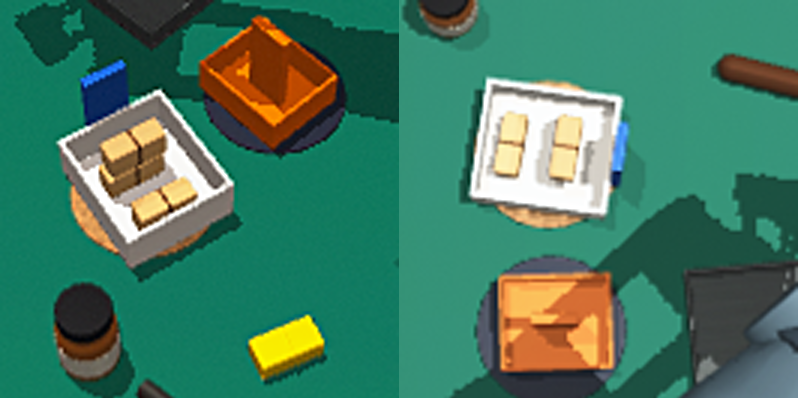

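View pics/r_t.png

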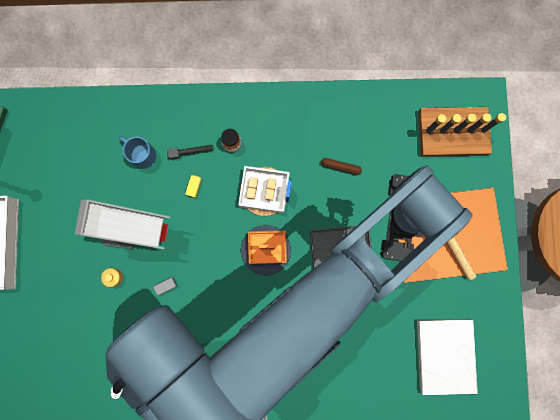

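Both pieces stand on their pads with all three toggles in the dish, the chute is empty and the bystanders are unmoved. I'll check the centring numerically.

```bash
python3 - <<'E'
from ov import *
T,S,W=pickle.load(open("r.pkl","rb"))
P=np.array
d=[.6383,-.1203,1.399];i=[.468,-.1207,1.668]
rim2=rim.copy();ins2=ins.copy();ins2[:,2]=.044
th=np.linspace(0,6.28,40)
circ=lambda c:np.c_[c[0]+.072*np.cos(th),c[1]+.072*np.sin(th),0*th+.004]
Ls=[(place(d,rim2),(255,0,255)),(place(i,ins2),(0,255,0)),(circ([.6383,-.1203]),(255,255,0)),(circ([.468,-.1205]),(255,255,0))]
cv2.imwrite("pics/s.png",np.hstack([draw(S,220,190,100,100,4,Ls),draw(T,215,160,100,100,4,Ls)]))
E
```

```text
(no output)
```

View pics/s.png

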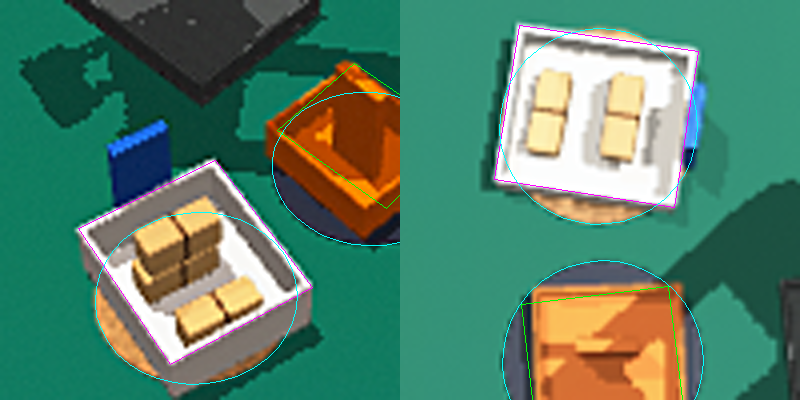

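The dish overlay is exact. The insert differs from its overlay by several mm, so I'll measure it.

```bash
python3 - <<'E'
from ov import *
T,S,W=pickle.load(open("r.pkl","rb"))
cv2.imwrite("pics/s2.png",np.hstack([draw(S,275,195,66,66,6,[]),draw(T,233,217,66,66,6,[])]))
E
```

```text
(no output)
```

View pics/s2.png

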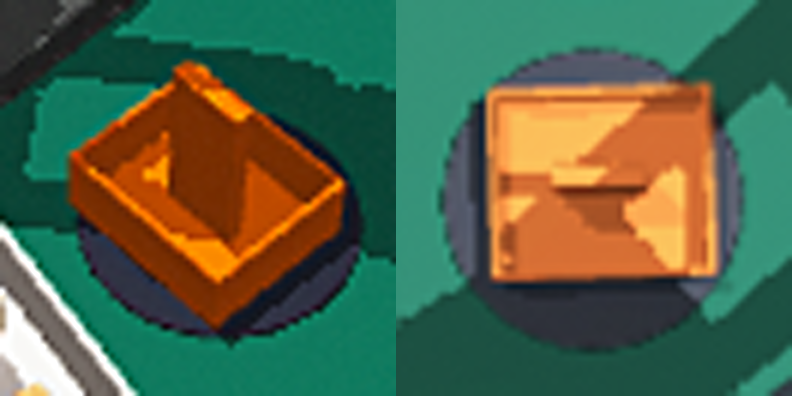

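```bash
python3 - <<'E'
from ov import *
np.set_printoptions(precision=4,suppress=True)
T,S,W=pickle.load(open("r.pkl","rb"))
L=ins.copy();L[:,2]=.044
# top: TL=(+x,-y), TR=(-x,-y), BR=(-x,+y), BL=(+x,+y)
tq=np.array([[487-396,85],[712-396,85],[718-396,279],[490-396,283]])/6+[233,217]-.5
sq=np.array([[222,283],[71,153],[192,62],[346,184]])/6+[275,195]-.5
for w in ("T","S","TS"):
    f=lambda p:np.r_[(proj(T,place(p,L))-tq).ravel()*("T" in w),(proj(S,place(p,L))-sq).ravel()*("S" in w)]
    r=least_squares(f,[.468,-.12,1.6]);print(w,r.x,np.degrees(r.x[2]),abs(r.fun).max())
th=np.linspace(0,6.28,40)
# felt ellipse via top: left 440,right 743,top 48,bottom 350
for a,b in (((440-396,200),(743-396,200)),((592-396,48),(592-396,351))):
    print([atz(T,np.array(q)/6+[233,217]-.5,.004)[:2] for q in (a,b)])
for a,b in (((76,243),(362,243)),):
    print([atz(S,np.array(q)/6+[275,195]-.5,.004)[:2] for q in (a,b)])
E
```

```text
T [ 0.4732 -0.1262  1.5669] 89.77952449725592 0.9016373442514123
S [ 0.4738 -0.1267  1.5915] 91.18575739892664 0.565193148413158
TS [ 0.4734 -0.1265  1.5771] 90.3633278926348 1.0195303083455656
[array([ 0.4684, -0.0479]), array([ 0.4656, -0.1929])]
[array([ 0.54  , -0.1219]), array([ 0.3952, -0.1194])]
[array([ 0.5322, -0.1581]), array([ 0.4265, -0.0625])]
```

```bash
python3 - <<'E'
from ov import *
for k in ("h1","l","r"):
    T,S,W=pickle.load(open(k+".pkl","rb"))
    cv2.imwrite(f"pics/t_{k}.png",draw(S,275,195,66,66,4,[]))
cv2.imwrite("pics/t.png",np.hstack([cv2.imread(f"pics/t_{k}.png") for k in ("h1","l","r")]))
E
```

```text
(no output)
```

View pics/t.png

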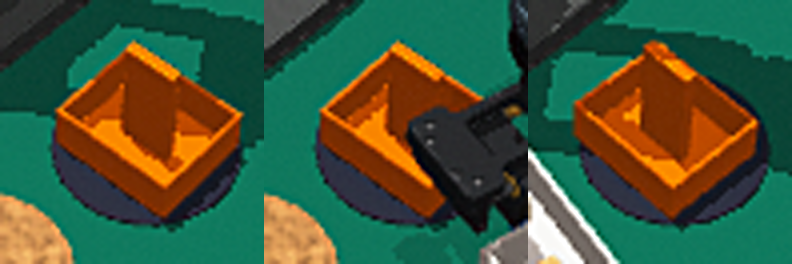

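The insert was about centred until my carry to the cork, when the low dish brushed its handle. It now sits about 8.5 mm off-centre at (0.473, -0.1265), so I'll regrasp it and set it back in the middle.

Request:
{"api": "drive_tool", "payload": {"motion": [[[0,30,-9,0,-0.02],[0,80,-25,0,-0.06],[0,135,-42,0,-0.1],[0,190,-59,0,-0.14],[0,240,-75,0,-0.178],[0,275,-86,20,-0.178],[0,294,-91,60,-0.178],[0,294,-91,100,-0.178],[0,294,-91,130,-0.178],[0,294,-91,130,-0.178]]]}}

```text
clock: 31.3
tool_pos: [0.472, -0.1262, 0.1618]
tcp_rot: [0.705, 0.709, -0.001, -0.002]
force: [-0.5, 0.0, 0.5]
finger_gap: 0.088
```

```bash
python3 shot.py u;  python3 - <<'E'
from ov import *
T,S,W=pickle.load(open("u.pkl","rb"))
print(proj(W,place([.4734,-.1265,1.577],pl-[0,0,.004])))
E
```

```text
31.45 [ 0.47440509 -0.12766361  0.16521826] [7.05026857e-01 7.09179740e-01 3.15760500e-04 1.06202294e-03] [ 0.31054823 -0.49038162  0.52034575] 0.08808744147014225
[[268.78131334 195.60392137]
 [269.49761334 267.20890492]
 [286.27713087 267.18311038]
 [286.59649033 195.579703  ]]
```

View pics/u_w.png

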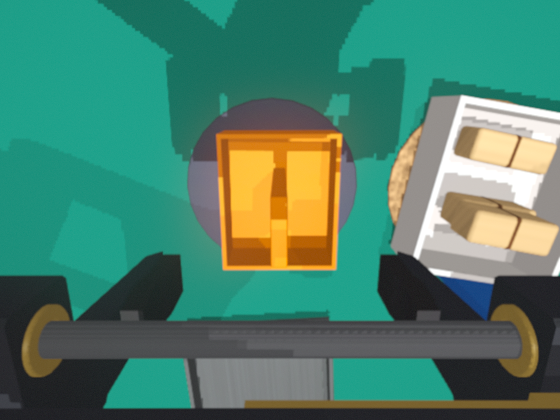

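View pics/u_s.png

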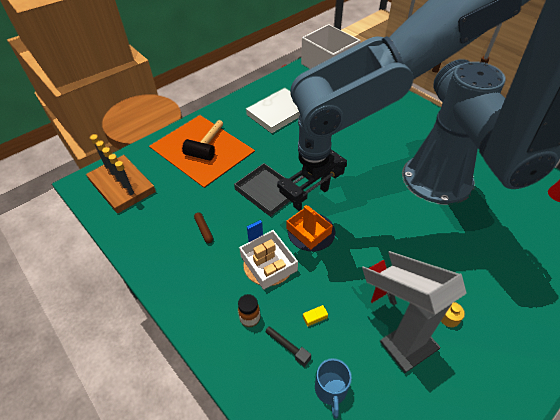

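Request:
{"api": "drive_tool", "payload": {"motion": [[[0,0,0,30,0],[0,0,0,60,0],[0,0,0,80,0],[0,0,0,86,0],[1,0,0,86,0],[1,0,0,86,0],[1,0,0,86,0],[1,0,0,86,0],[1,0,0,86,0],[1,0,0,86,0]]], "newtons": 25}}

```text
clock: 32.7
tool_pos: [0.4735, -0.1271, 0.0777]
tcp_rot: [0.705, 0.709, -0.0, -0.0]
force: [0.2, -0.0, -0.5]
finger_gap: 0.0305
```

Request:
{"api": "drive_tool", "payload": {"motion": [[[1,0,0,0,0],[1,0,0,0,0],[1,0,0,0,0],[1,0,0,0,0],[1,0,0,0,0],[1,0,0,0,0],[1,0,0,-3,0],[1,0,0,-7,0],[1,0,0,-10,0],[1,0,0,-10,0]]]}}

```text
clock: 33.95
tool_pos: [0.4738, -0.1273, 0.0881]
tcp_rot: [0.705, 0.709, 0.0, 0.0]
force: [0.1, 0.1, -2.0]
finger_gap: 0.0096
```

```bash
python3 -c "
from workcell import *
s=read_state();print(s['tool_pos'],s['tcp_rot'],s['force'],s['finger_gap'])"
```

```text
[ 0.47379389 -0.12729405  0.0881242 ] [7.04993219e-01 7.09213922e-01 1.15857586e-04 4.01802054e-04] [ 0.08515467  0.06276607 -2.00332612] 0.009596434927160575
```

Request:
{"api": "drive_tool", "payload": {"motion": [[[1,3,-3,0,0],[1,6,-6,0,0],[1,6,-6,4,0],[1,6,-6,8,0],[1,6,-6,9.5,0],[1,6,-6,10,0],[0,6,-6,10,0],[0,6,-6,10,0],[0,6,-6,10,0],[0,6,-6,10,0]]]}}

```text
clock: 35.2
tool_pos: [0.4676, -0.1212, 0.0778]
tcp_rot: [0.705, 0.709, 0.0, 0.0]
force: [0.2, 0.4, -0.4]
finger_gap: 0.0477
```

Request:
{"api": "drive_tool", "payload": {"motion": [[[0,0,0,0,0],[0,0,0,-15,0],[0,0,0,-50,0],[0,0,0,-100,0],[0,-30,0,-150,0],[0,-80,0,-190,0],[0,-140,0,-200,0],[0,-200,0,-200,0],[0,-240,0,-200,0],[0,-240,0,-200,0]]]}}

```text
clock: 36.45
tool_pos: [0.4682, -0.3638, 0.2784]
tcp_rot: [0.706, 0.708, -0.0, 0.0]
force: [0.5, -0.2, -0.9]
finger_gap: 0.088
```

```bash
python3 shot.py v; python3 - <<'E'
from ov import *
T,S,W=pickle.load(open("v.pkl","rb"))
cv2.imwrite("pics/v2.png",np.hstack([draw(S,275,195,66,66,6,[]),draw(T,233,217,66,66,6,[])]))
E
```

```text
36.6 [ 0.46893199 -0.36023503  0.27812424] [ 7.04866498e-01  7.09339957e-01  1.85870106e-04 -1.05994816e-04] [-0.52462849  0.86904029 -0.43855229] 0.08850164764475768
```

View pics/v2.png

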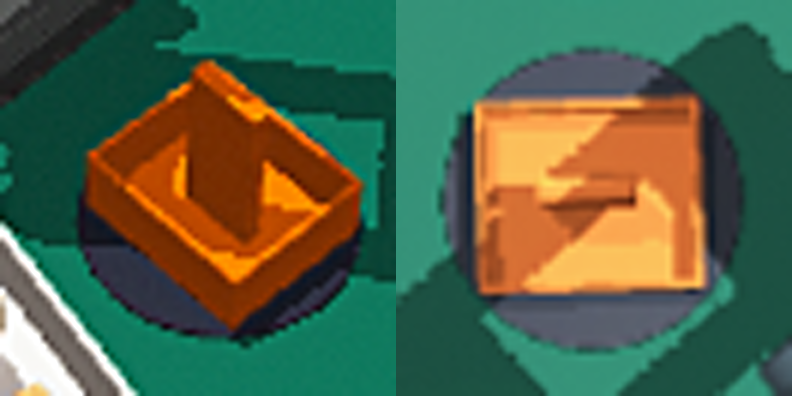

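View pics/v_s.png

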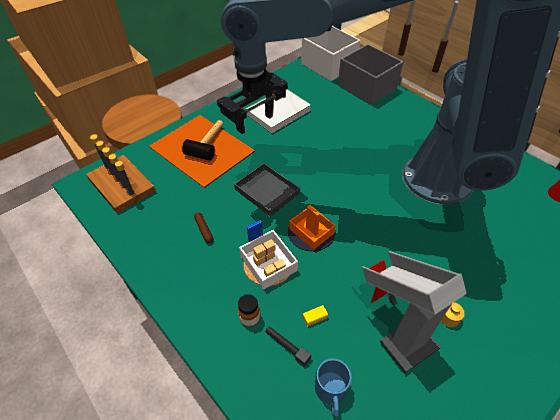

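View pics/v_t.png

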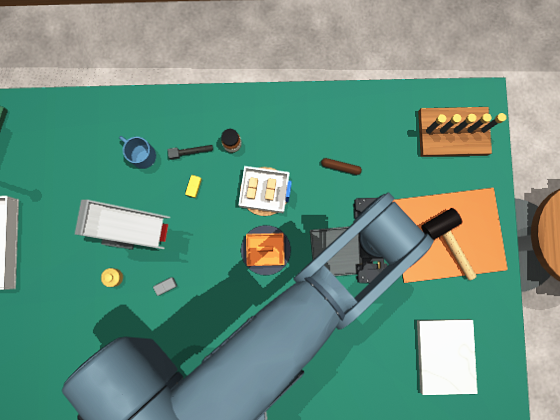

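The insert is now centred on the felt, the dish stands on the cork with all three toggles, the bystanders have not moved, and the arm is clear.

```bash
python3 -c "
from workcell import *
print(read_state()['clock']);print(sign_off())"
```

```text
36.6
the job is handed in; nothing more can be done
None
```

The job is done and handed in at 36.6 s of the 70 s, with one slip that I had to correct.

**Sequence:** I stood the insert on the felt pad, then took the dish out of its tin. With the dish I pressed the paddle back to its stop, where the force rose from about 7 N to 12 N. All three toggles slid into the dish. I stood the dish on the cork pad and let go.

**The slip:** while I carried the dish to the cork it passed too low, most likely brushing the insert's handle. The insert ended up about 8.5 mm off-centre and turned by about 5°. I regrasped it and set it back in the middle, so the insert's last move came after the dish was placed.

**Last checks:**
- **Dish:** the overlay puts it on the cork's centre to about a pixel (roughly 3 mm), with all three toggles in it, two stacked and one beside them.
- **Insert:** it looks centred on the felt in both views. I set it by the measured offset and did not measure it again afterwards.
- **Surroundings:** the chute was empty, nothing lay on the bench, and the bystanders looked unmoved.
- **Gripper:** it was open and touching nothing when I handed in. I planned its path to stay clear of the chute and saw no contact in the pictures.

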